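Hang the bore probe in the guide bush

TASK

Clear the guide bush by lifting out its plug pin and standing the pin, point down, in the free end hole of the gauge rack, down on its collar and let go. Then take the slim probe rod out of the rack and lower it through the bush without ever touching the bush or its stand, until its tip hangs about 3 cm below the underside of the bush. Finish while still holding the probe there, still, upright and centred in the bore, and leave the T-bar gauge and everything else on the bench where it is.

Things in the scene. Friction and masses are not known exactly. Their poses are not given: they have to be found in the camera images.
- guide: Guide stand, fixed to the bench, turned at random by up to 30 degrees. Origin on the bench on the bore axis, z up. Dark base plate 130 x 100 x 12 mm (x from -47 to 83, with a 28 mm round pad 3 mm high under the bore), a column at its +x side (x 50 to 74), and on it a flat grey arm 106 x 64 x 18 mm (x -32 to 74, top at z = 96 mm) that carries a brass bush: outside 32 mm, upright through bore 20 mm in diameter, from z = 75 to z = 100 mm. Nothing stands above 100 mm but the pin.
- bush_top (a point): Centre of the bore at the bush's upper rim, 100 mm above the bench.
- bush_under (a point): Centre of the bore at the bush's underside, 75 mm above the bench; z up.
- rack: Aluminium gauge rack, fixed to the bench: a bridge plate 54 (x) x 176 (y) mm, 16 mm thick, its top 100 mm above the bench, on two end walls, with three upright through holes of 18 mm (rims chamfered 1.5 mm) in a row along its y axis at y = -55, 0 and +55 mm. Origin on the bench below the middle hole, z up. The holes at 0 and -55 hold the probe and the T-bar gauge, either way round; the one at +55 is free.
- free_hole (a point): Centre of the mouth of the rack's free end hole (y = +55 mm), level with the rack's top, 100 mm above the bench; z up.
- pin: Steel plug pin, 120 g, loose, standing in the bush at the start. Origin on its axis at the underside of its collar, z along its axis towards the head. Below: a shank 14 mm in diameter, 45 mm long, coned at the end. Above: collar 26 mm in diameter, 5 mm thick, then a ribbed round head 20 mm in diameter from z = 5 to 38 mm. The collar rests on the bush's rim, later on the rack's top.
- probe: Probe, 80 g, loose, standing in the rack. Origin on its axis at the underside of its collar, z towards its head. Below: a slim steel rod 8 mm in diameter, 85 mm long. Above: collar 26 mm in diameter, 5 mm thick, then a black ribbed round grip 16 mm in diameter from z = 5 to 50 mm and a small steel button to 54 mm. The only gauge with a tall black grip.
- probe_tip (a point): Centre of the lower end of the probe's rod, 85 mm below the collar.
- tbar: T-bar gauge, loose, standing in the rack beside the probe; to be left alone. Origin at the underside of its 26 mm collar; above it a stem and a crossbar 40 mm long and 10 mm thick, top 27 mm above the origin; rod 12 mm x 40 mm below.
- bottle_oil: Small yellow oil bottle with a black cap, 27 mm wide, 72 mm tall, origin under it, standing alone behind the guide stand and rack; a bystander.
- loupe: Black cup-shaped loupe, 35 mm wide, 37 mm tall, origin under it, standing alone behind the guide stand and rack; a bystander.

How it is judged (in metres and radians):
On the way, in this order (a step that is already met when the one before it is completed fails the run):
1. the plug pin stands in the rack's free end hole, down on its collar, let go (horizontal distance between pin and free_hole below 0.004 m and z of pin in the frame of free_hole below 0.003 m and angle between pin's own z axis and vertical below 0.1 rad and contact force between the fingers and pin below 0.1 N), for 0.2 s.
2. the held probe hangs through the bush, centred, its tip about 3 cm below it (horizontal distance between probe_tip and bush_under below 0.003 m and horizontal distance between probe and bush_top below 0.004 m and z of probe_tip in the frame of bush_under between -0.04 and -0.02 m and angle between probe's own z axis and vertical below 0.08 rad and contact force between the fingers and probe above 1 N and contact force between probe and guide below 0.05 N and linear speed of probe below 0.01 m/s), for 0.2 s.
At the end, for the whole second after the job is handed in: Pin in the free hole (4 mm), collar down within 3 mm, upright, let go. Probe gripped, at rest, free of the stand, upright within 0.08 rad, tip within 3 mm of the bore axis and 20 to 40 mm below the bush, collar within 4 mm of the axis. T-bar gauge and bystanders within 20 mm of their places (all of step 1 and all of step 2 and distance of each of bottle_oil, loupe, tbar from where it was at the start of the episode below 0.02 m); the arm keeps its last pose, push and grip.
It fails at once if the probe touches the bush or the guide stand (over 0.5 N) (contact force between probe and guide above 0.5 N).
It fails at once if the T-bar gauge or a bystander is moved by more than 20 mm (distance of any of bottle_oil, loupe, tbar from where it was at the start of the episode above 0.02 m).
It also fails if it takes over 61 s, if anything falls off the work surface, if the arm or the gripper's body presses on something with over 40 N, if the wrist force passes 120 N, or if a joint passes its speed limit or range.

ROBOT

A 6-joint arm with a two-finger parallel gripper is mounted at the origin on a cart in front of the work surface, level with it; the furniture and walls round the work are solid. World frame = base frame: x ahead of the robot, y to its left, z up, the work surface at z = 0. Lengths are in mm, angles in degrees, forces in N, time in s.
With the tool pointing down it reaches from about 325 to 925 mm from the base axis. Payload 3.1 kg.
Tool frame: the origin (TCP) lies at the very end of the fingers, on their centre line; the grasp point (between the pads) lies grasp_offset behind it (grasp_offset is the distance from the TCP to the grasp point, in mm); z points along the fingers, y is the line along which they close (so a half turn about z gives the same grasp; the last joint's range is limited). The gripper opens to 85 mm and grips with 20 to 120 N. Pads are 22 mm wide; open, the fingers measure 114 mm over their backs; the gripper's body (76 mm by 85 mm) begins 54 mm behind the grasp point. The pads swing forward as they close: fully open they stand 13 mm farther back than shut.
Start: joints at [65.42, 12.427, 92.441, -0, 75.132, -6.429], TCP at [194.686, 593.916, 208] pointing down, gripper open.
Joint ranges: [-157.48, 157.48], [-44.54, 120.13], [17.64, 146.25], [-64.5, 244.5], [7.68, 150.69], [-147.95, 147.95]. Speed limits (degrees/s): [159.86, 159.86, 180, 180, 180, 180].

INTERFACE

Orientations are given as [roll, pitch, yaw] about the fixed x, y, z axes, in that order (R = Rz(yaw) Ry(pitch) Rx(roll)).
In Python, from station import * gives the robot as it stands. Calls block until the motion is done:
- goto(position, orientation): joint-space move of the TCP to a pose.
- move_l(position, attitude=None, speed=150): straight line of the TCP; attitude=None keeps the orientation; speed is the mean speed in mm/s.
- move_j(angles): joint-space move.
- grip(opening, squeeze=None): finger opening in mm; squeeze is the grip in N (None keeps the last); returns when the fingers have stopped.
- wait(seconds).
- solve_ik(position, orientation): joint angles nearest the present ones, or None.
- get_obs(): the state.
- get_image(name): name is "scene" or "side" or "wrist"; returns the picture (400x640x3 uint8, red, green, blue); there is no depth.
- get_calibration(name): a dict with "fx", "fy", "cx", "cy" (pixels), "R" (3x3) and "t" (3): a world point X has camera coordinates R X + t; the wrist camera has in their place "mount" (4x4, takes a point from camera to tool coordinates, whose origin is the TCP and whose axes are the flange's). Camera axes: x right, y down, z forward; pixel columns grow to the right and rows downward; lengths in mm; the calibration is good to about 2 mm. The wrist camera is an equidistant fisheye: a pixel r from the principal point sees the ray r / f radians off the axis. A picture is of the moment at which its call begins: read the wrist's pose just before it. get_calibration takes no time and is no camera call.
A pose or a line that the arm cannot do raises Unreachable and nothing moves.
- sign_off(): hands the job in; it is judged then, once.
Trained networks look in the newest picture that a camera, given by its name, has taken for a name from the list of things; names that differ only in an ending like _2 or _b are one class to them, and where a whole thing is asked for, a point or a joint stands for the part that bears it (a point fixed in the world has none). Each returns a list of dicts, best first, with "score" (0 to 1); they miss things now and then, are a little off and sometimes report something else, mostly with a low value. They report only what shows in the picture. A call takes as long as a camera call.
- spot_in(name, camera): "extent" ([centre column, centre row, width, height] in pixels, round what is visible of it).
- regions_of(name, camera): "region" (400x640 bool, what is visible of it) and "extent" ([centre column, centre row, width, height] in pixels, round what is visible of it).
The state is a dict: "t": time; "joint_pos": joint angles; "qvel": joint speeds; "effort": joint torques, N m; "tcp_pos": TCP position; "ee_rot": TCP orientation; "wrist_force": force on the tool from outside, world axes, zero at the start; "moment": the same for the moment, N m; "grip_width": finger opening in mm; "grip_force": force on a finger pad.
Only numpy, scipy, OpenCV 4.12 (cv2) and the standard library are available. Lean on these libraries where they do the work, as an engineer would, in place of code of your own. Each camera call takes 0.05 s, during which the arm holds its last target. There are 200 camera calls.

## Working session

There is one attempt and no reset: what is moved stays moved. The work goes in short steps, each a Python script; the robot and the scene stay as the last script left them, time stands still between calls to the robot, and variables do not carry over. Pictures are saved under pics/ and viewed, at most 10 in all, crops included, and the job is handed in when it is done.

```bash
mkdir -p pics; python3 - <<'E'
from station import *
import cv2,numpy as np
o=get_obs();print({k:np.round(o[k],3).tolist() for k in('t','tcp_pos','ee_rot','grip_width')}, [k for k in o])
ims=[]
for c in('scene','side','wrist'):
    im=get_image(c);cv2.imwrite(f'pics/{c}0.png',im[:,:,::-1])
    k=get_calibration(c);print(c,{a:np.round(v,3).tolist() for a,v in k.items()})
    for n in('guide','rack','pin','probe','tbar','bottle_oil','loupe'):
        print(n,[(np.round(d['extent']).tolist(),round(d['score'],2)) for d in spot_in(n,c)[:2]])
print(get_obs()['t'])
a=cv2.imread('pics/scene0.png');b=cv2.imread('pics/side0.png')
cv2.imwrite('pics/both.png',cv2.resize(np.vstack([a,b]),(480,600)))
E
ls
```

```text
{'t': 0.0, 'tcp_pos': [194.316, 593.103, 206.662], 'ee_rot': [-179.864, -0.016, 161.849], 'grip_width': 85.09} ['t', 'joint_pos', 'qvel', 'effort', 'tcp_pos', 'ee_rot', 'wrist_force', 'moment', 'grip_force', 'grip_width']
scene {'fx': 378.463, 'fy': 378.463, 'cx': 319.138, 'cy': 203.298, 'R': [[0.793, -0.609, -0.012], [-0.475, -0.605, -0.639], [0.382, 0.513, -0.769]], 't': [-486.716, 338.995, 686.114]}
guide [([241.0, 184.0, 60.0, 59.0], 0.76)]
rack [([350.0, 322.0, 90.0, 113.0], 0.87)]
pin []
probe [([348.0, 303.0, 13.0, 21.0], 0.68)]
tbar [([371.0, 330.0, 26.0, 18.0], 0.8)]
bottle_oil [([358.0, 191.0, 9.0, 22.0], 0.76)]
loupe [([384.0, 225.0, 13.0, 16.0], 0.53), ([348.0, 304.0, 15.0, 25.0], 0.18)]
side {'fx': 362.439, 'fy': 362.439, 'cx': 319.821, 'cy': 198.927, 'R': [[0.955, -0.295, -0.023], [-0.169, -0.479, -0.861], [0.244, 0.827, -0.507]], 't': [-591.27, 179.942, 777.024]}
guide []
rack [([290.0, 258.0, 15.0, 30.0], 0.63)]
pin [([250.0, 161.0, 7.0, 14.0], 0.55)]
probe [([290.0, 258.0, 16.0, 28.0], 0.75)]
tbar [([297.0, 283.0, 22.0, 24.0], 0.79)]
bottle_oil [([361.0, 209.0, 5.0, 25.0], 0.53)]
loupe [([376.0, 237.0, 10.0, 20.0], 0.59)]
wrist {'fx': 309.707, 'fy': 309.707, 'cx': 320.602, 'cy': 198.184, 'mount': [[-0.0, -0.961, -0.277, 69.706], [1.0, -0.0, 0.0, -1.647], [-0.0, -0.277, 0.961, -165.916], [0.0, 0.0, 0.0, 1.0]]}
guide [([167.0, 380.0, 45.0, 39.0], 0.56)]
rack [([39.0, 386.0, 25.0, 28.0], 0.59)]
pin []
probe []
tbar [([170.0, 380.0, 43.0, 37.0], 0.26)]
bottle_oil []
loupe [([170.0, 379.0, 47.0, 42.0], 0.15)]
1.2
pics
```

View pics/scene0.png

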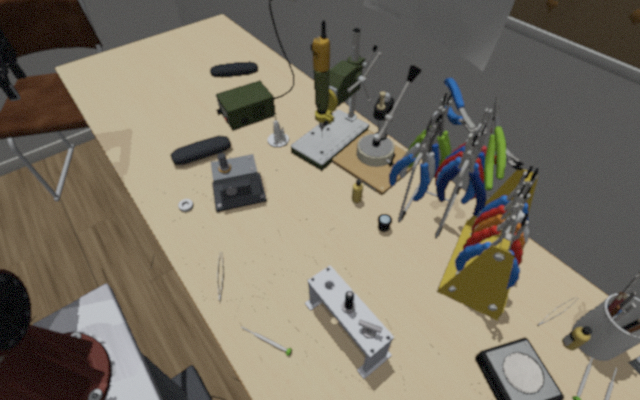

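View pics/wrist0.png

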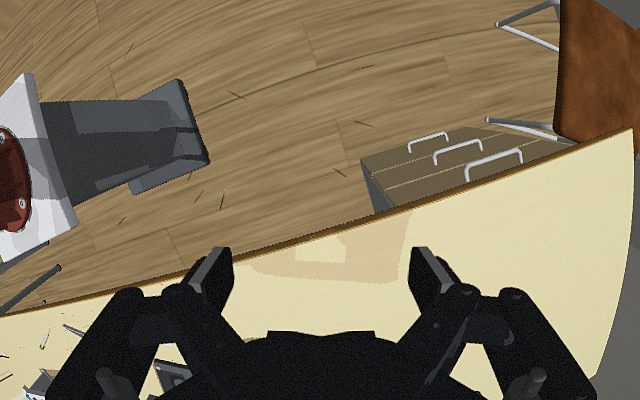

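The scene view shows the guide at about (238,185), with the pin at about (223,160). On the rack, the free hole is at about (328,284), the probe head at (348,293) and the T-bar at (371,328). The wrist view looks off the near bench edge, so it's no use yet. Next I'll compute coarse positions.

```bash
cat > h.py <<'E'
from station import *
import cv2,numpy as np
from scipy.spatial.transform import Rotation as Ro
def Rm(e): return Ro.from_euler('xyz',e,degrees=True).as_matrix()
def ray(cam,uv,pose=None):
    k=get_calibration(cam);p=np.array([(uv[0]-k['cx'])/k['fx'],(uv[1]-k['cy'])/k['fy']])
    if cam=='wrist':
        r=np.hypot(*p);d=np.array([*(p/max(r,1e-9)*np.sin(r)),np.cos(r)])
        M=np.array(k['mount']);R=Rm(pose[1])
        return R@M[:3,3]+pose[0],R@M[:3,:3]@d
    R=np.array(k['R']);return -R.T@np.array(k['t']),R.T@np.array([*p,1.])
def at(cam,uv,z,pose=None):
    o,d=ray(cam,uv,pose);return o+d*(z-o[2])/d[2]
def proj(cam,X,pose=None):
    k=get_calibration(cam);X=np.asarray(X,float)
    if cam=='wrist':
        M=np.array(k['mount']);c=M[:3,:3].T@(Rm(pose[1]).T@(X-pose[0])-M[:3,3])
        q=np.hypot(c[0],c[1]);f=np.arctan2(q,c[2])/max(q,1e-9)
    else: c=np.array(k['R'])@X+np.array(k['t']);f=1/c[2]
    return np.array([k['cx']+k['fx']*c[0]*f,k['cy']+k['fy']*c[1]*f])
def pose():
    o=get_obs();return np.array(o['tcp_pos']),np.array(o['ee_rot'])
def shot(name):
    p=pose();im=get_image('wrist');cv2.imwrite(f'pics/{name}.png',im[:,:,::-1]);return p,im
E
python3 - <<'E'
from h import *
for n,uv,z in[('pin',(223,157),135),('free',(328,284),100),('probe',(348,293),152),('tbar',(371,326),125),('plate',(238,190),12),('bottle',(358,200),0),('loupe',(384,232),0)]:
    print(n,np.round(at('scene',uv,z)))
print('pin side',np.round(at('side',(250,156),135)),'probe side',np.round(at('side',(290,246),152)),'tbar',np.round(at('side',(297,275),125)))
for y in(0,90,180,-90):
  for xy in ((480,500),(540,50)):print(y,xy,solve_ik([*xy,250],[180,0,y]) is not None)
E
```

```text
pin [494. 207. 135.]
free [ 496. -183.  100.]
probe [ 495. -238.  152.]
tbar [ 496. -297.  125.]
plate [508. 206.  12.]
bottle [736.  -3.   0.]
loupe [ 719. -116.   -0.]
pin side [485. 209. 135.] probe side [ 495. -240.  152.] tbar [ 494. -285.  125.]
0 (480, 500) True
0 (540, 50) True
90 (480, 500) True
90 (540, 50) True
180 (480, 500) True
180 (540, 50) True
-90 (480, 500) True
-90 (540, 50) False
```

```bash
python3 - <<'E'
import cv2,numpy as np
a=cv2.imread('pics/scene0.png');b=cv2.imread('pics/side0.png')
A=cv2.resize(a[140:240,190:290],None,fx=3.9,fy=3.9);B=cv2.resize(a[260:380,290:410],None,fx=3.25,fy=3.25)
cv2.imwrite('pics/crop.png',np.hstack([A,B]))
E
```

```text
(no output)
```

View pics/crop.png

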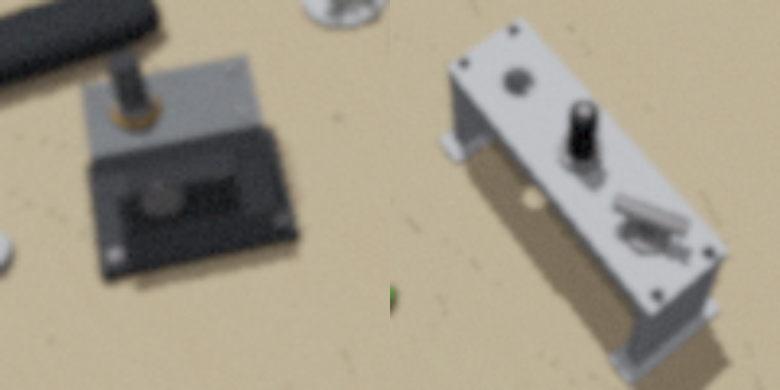

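The crop shows the bush ring at scene pixel (225,169) with the pin standing in it. The rack row runs along world −y in the order free hole, probe, T-bar. The coarse positions are good enough, so I'll move in and look from above with the wrist camera.

```bash
python3 - <<'E'
from h import *
print('go',grasp_offset)
b=np.array([490,207]);r=np.array([496,-200])
def look(c,yaw,z=205):
    ax=np.array([np.cos(np.radians(yaw)),np.sin(np.radians(yaw))])
    goto([*(c-70*ax),z],[180,0,yaw]);return shot
for nm,c,yaw in(('g90',b,90),('g-90',b,-90),('r90',r,90)):
    try: look(c,yaw)
    except Unreachable as e: print(nm,'unreach',e);continue
    wait(.3);p,im=shot(nm);print(nm,np.round(p[0],1),np.round(p[1],2),get_obs()['t'])
    np.save(f'pics/{nm}.npy',np.array(p))
    for n in(('pin','guide') if nm[0]=='g' else('rack','probe','tbar')):
        print(n,[(np.round(d['extent'],1).tolist(),round(d['score'],2)) for d in spot_in(n,'wrist')[:2]])
import glob,os
fs=[f'pics/{n}.png' for n in('g90','g-90','r90') if os.path.exists(f'pics/{n}.png')]
ims=[cv2.imread(f)[60:360,120:520] for f in fs]
while len(ims)<4: ims.append(ims[0]*0)
cv2.imwrite('pics/m1.png',np.vstack([np.hstack(ims[:2]),np.hstack(ims[2:])]))
E
```

```text
go 18.700000000000003
g90 [489.9 137.5 205. ] [-180.     -0.     90.05] 3.5167
pin [([325.2, 103.9, 31.3, 30.8], 0.95)]
guide [([342.9, 114.0, 141.8, 116.6], 0.92)]
g-90 unreach the arm cannot take that pose within its joint ranges
r90 [ 496.3 -269.2  205. ] [179.99  -0.    90.08] 5.475
rack [([320.0, 153.7, 64.7, 192.4], 0.8)]
probe [([322.4, 160.0, 28.1, 32.6], 0.66)]
tbar [([320.9, 224.4, 34.5, 36.4], 0.78)]
```

View pics/m1.png

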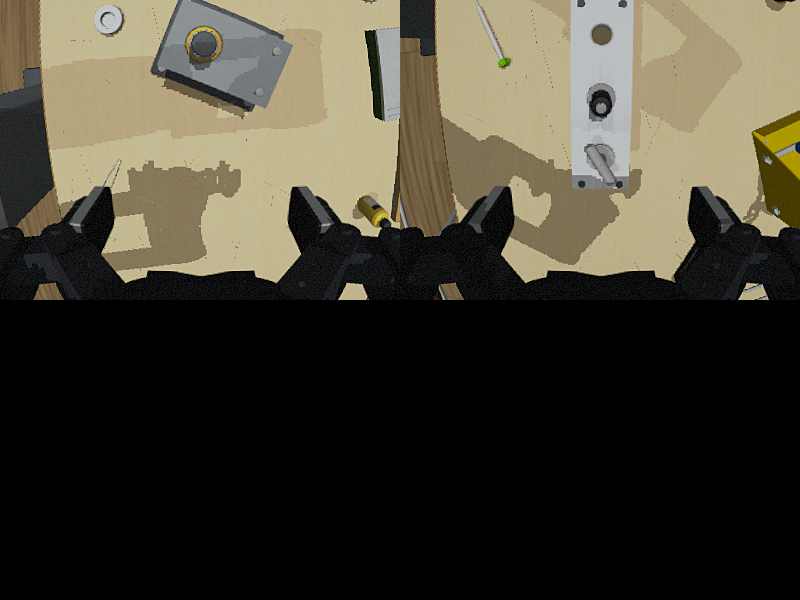

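The left view shows the brass bush with the pin at full-image (324,104). The right view shows the free hole at (322,94), the probe at (322,160) and the T-bar at (321,224). Next I'll fit circles to the rims.

```bash
python3 - <<'E'
from h import *
def load(n): return cv2.imread(f'pics/{n}.png'),np.load(f'pics/{n}.npy')
im,p=load('g90');hsv=cv2.cvtColor(im,cv2.COLOR_BGR2HSV)
m=((hsv[...,0]>14)&(hsv[...,0]<32)&(hsv[...,1]>110)).astype(np.uint8);w=np.zeros_like(m);w[78:130,296:352]=1;m*=w
pts=np.argwhere(m)[:,::-1];hull=cv2.convexHull(pts.astype(np.float32))
X=np.array([at('wrist',q,100,p)[:2] for q in hull[:,0]])
from scipy.optimize import least_squares as ls
f=ls(lambda v:np.hypot(*(X-v[:2]).T)-v[2],[490,207,16],loss='soft_l1').x;print('bush',f.round(2))
print('ctr bush px',proj('wrist',[f[0],f[1],100],p).round(1),'pin head top',at('wrist',(325,104),138,p).round(1))
im,p=load('r90');g=cv2.GaussianBlur(im,(3,3),0)[...,0].astype(float)
from scipy.ndimage import map_coordinates as mc
def edges(c0,z,r0,r1,sign=1):
    out=[]
    for a in np.linspace(0,2*np.pi,48,endpoint=False):
        rs=np.arange(r0,r1,.25);q=np.array([proj('wrist',[c0[0]+r*np.cos(a),c0[1]+r*np.sin(a),z],p) for r in rs])
        v=mc(g,[q[:,1],q[:,0]],order=1);i=np.argmax(np.gradient(v)*sign);out.append([c0[0]+rs[i]*np.cos(a),c0[1]+rs[i]*np.sin(a)])
    return np.array(out)
c=at('wrist',(322,94),100,p)[:2]
for _ in range(2):
    E=edges(c,100,5,14);F=ls(lambda v:np.hypot(*(E-v[:2]).T)-v[2],[*c,9],loss='soft_l1').x;c=F[:2]
print('hole',F.round(2))
# plate long edges: white mask columns at z=100
L=[];R_=[]
for row in range(75,235,4):
    v=g[row];gr=np.gradient(v);a=270+np.argmax(gr[270:312]);b=330+np.argmin(gr[330:375])
    L.append(at('wrist',(a,row),100,p)[:2]);R_.append(at('wrist',(b,row),100,p)[:2])
for S in(L,R_):
    S=np.array(S);k=np.polyfit(S[:,1],S[:,0],1)
    for _ in range(3):
        ok=abs(np.polyval(k,S[:,1])-S[:,0])<2;k=np.polyfit(S[ok,1],S[ok,0],1)
    print('edge',k.round(4),'x at hole',np.polyval(k,c[1]).round(2),ok.sum())
print('probe top at',at('wrist',(322.5,165),154,p).round(1))
gs=im[60:260,250:390];cv2.imwrite('pics/m2.png',cv2.resize(np.hstack([gs,load('g90')[0][60:260,250:390]]),None,fx=2.8,fy=2.8,interpolation=cv2.INTER_CUBIC))
E
```

```text
bush [492.19 212.57  15.54]
ctr bush px [323.4 103.9] pin head top [493.  211.6 138. ]Traceback (most recent call last):
  File "<stdin>", line 20, in <module>
  File "<stdin>", line 15, in edges
  File "h.py", line 15, in proj
    k=get_calibration(cam);X=np.asarray(X,float)
ValueError: time passes only in moves, steps and waits
```

Repeated calibration calls aren't allowed, so I'll cache the calibration and rerun the rack part.

```bash
sed -i 's/get_calibration(cam)/CAL[cam]/; s/^def Rm/CAL={c:get_calibration(c) for c in("scene","side","wrist")}\ndef Rm/' h.py
cat >> h.py <<'E'
from scipy.ndimage import map_coordinates as mc
from scipy.optimize import least_squares as ls
def circle(g,p,c,z,r0,r1,R,sign=1,n=48):
    """fit a circle of about radius R to radial edges seen by the wrist camera at height z"""
    for _ in range(2):
        E=[]
        for a in np.linspace(0,2*np.pi,n,endpoint=False):
            u=np.array([np.cos(a),np.sin(a)]);rs=np.arange(r0,r1,.25)
            q=np.array([proj('wrist',[*(c+r*u),z],p) for r in rs])
            v=mc(g,[q[:,1],q[:,0]],order=1);E.append(c+rs[np.argmax(np.gradient(v)*sign)]*u)
        E=np.array(E);F=ls(lambda v:np.hypot(*(E-v[:2]).T)-v[2],[*c,R],loss='soft_l1').x;c=F[:2]
    return F,np.abs(np.hypot(*(E-c).T)-F[2]).mean()
E
python3 - <<'E'
from h import *
def load(n): return cv2.imread(f'pics/{n}.png'),np.load(f'pics/{n}.npy')
im,p=load('r90');g=cv2.GaussianBlur(im,(3,3),0)[...,0].astype(float)
F,e=circle(g,p,at('wrist',(322,94),100,p)[:2],100,5,14,9);c=F[:2];print('hole',F.round(2),e)
L=[];R_=[]
for row in range(75,235,4):
    gr=np.gradient(g[row]);a=270+np.argmax(gr[270:312]);b=330+np.argmin(gr[330:375])
    L.append(at('wrist',(a,row),100,p)[:2]);R_.append(at('wrist',(b,row),100,p)[:2])
for S in(L,R_):
    S=np.array(S);k=np.polyfit(S[:,1],S[:,0],1)
    for _ in range(3):
        ok=abs(np.polyval(k,S[:,1])-S[:,0])<2;k=np.polyfit(S[ok,1],S[ok,0],1)
    print('edge',k.round(4),'x at hole',np.polyval(k,c[1]).round(2),ok.sum())
for v in(156,160,165,170):print('probe top row',v,at('wrist',(322.5,v),154,p).round(1))
cv2.imwrite('pics/m2.png',cv2.resize(np.hstack([im[60:260,250:390],load('g90')[0][60:260,250:390]]),None,fx=2.8,fy=2.8,interpolation=cv2.INTER_CUBIC))
E
```

```text
hole [ 496.88 -185.5     9.03] 0.23526874787983235
edge [9.50000e-03 4.71571e+02] x at hole 469.81 40
edge [9.500000e-03 5.257858e+02] x at hole 524.02 40
probe top row 156 [ 497.5 -232.2  154. ]
probe top row 160 [ 497.5 -235.1  154. ]
probe top row 165 [ 497.5 -238.7  154. ]
probe top row 170 [ 497.6 -242.3  154. ]
```

View pics/m2.png

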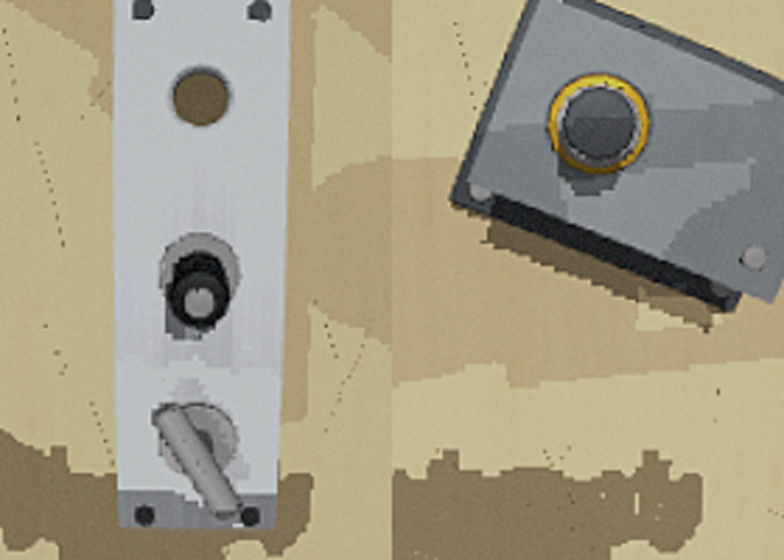

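The fits are clean. The bush is at (492.2, 212.6), the free hole at (496.9, −185.5), the middle hole at about (496.4, −240.5), and the pin at about (493, 212). I'll grasp the pin now.

```bash
python3 - <<'E'
from h import *
o=lambda:(lambda s:print('t %.2f'%s['t'],np.round(s['tcp_pos'],1),'w',round(s['grip_width'],1),'gf',round(float(s['grip_force']),1),'F',np.round(s['wrist_force'],1)))(get_obs())
D=[180,0,90]
grip(60);goto([492.5,212,180],D);move_l([492.5,212,109],speed=90);o()
grip(0,50);o()
move_l([492.5,212,180],speed=120);o();wait(.1);shot('held');p,_=shot('held');np.save('pics/held.npy',np.array(p))
im=get_image('side');cv2.imwrite('pics/s1.png',im[:,:,::-1])
a=cv2.imread('pics/held.png')[100:400,120:520];u,v=proj('side',[492,212,140]).astype(int)
b=cv2.resize(im[max(0,v-75):v+75,u-100:u+100,::-1],(400,300));cv2.imwrite('pics/m3.png',np.hstack([a,b]))
E
```

```text
t 8.70 [493.2 212.2 109.6] w 59.8 gf 0.0 F [-0.7  0.1  0.6]
t 9.18 [492.8 212.2 109.8] w 16.2 gf 48.8 F [-0.5  0.3  3.2]
t 9.93 [491.7 211.8 179. ] w 16.6 gf 48.9 F [-0.1  0.1 -1.7]
```

View pics/m3.png

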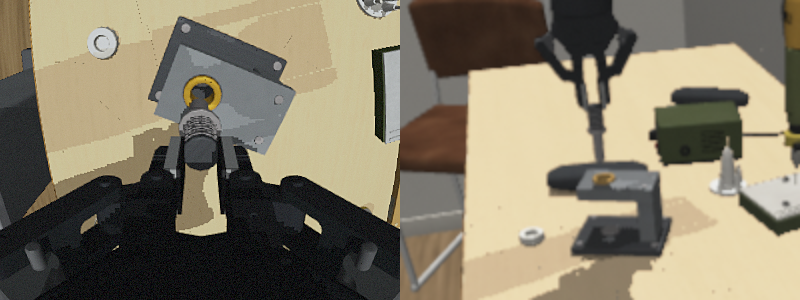

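The pin is held between the pads and looks upright: the head is at crop (202,150) and the tip points at the bush at (203,90). I'll compare the held pin with the projected axis, then place it.

```bash
python3 - <<'E'
from h import *
p=np.load('pics/held.npy')
for y in(-3,0,3):print(y,[(proj('wrist',p[0]+[0,y,dz],p)-[120,100]).round(1).tolist() for dz in(29,-9,-54)])
a=cv2.imread('pics/held.png')[170:300,270:370];cv2.imwrite('pics/m4.png',cv2.resize(a,None,fx=4,fy=4))
E
```

```text
-3 [[200.9, 160.3], [200.9, 131.5], [200.9, 108.7]]
0 [[200.9, 154.9], [200.9, 126.9], [200.9, 104.9]]
3 [[200.9, 149.5], [200.9, 122.3], [200.9, 101.0]]
```

View pics/m4.png

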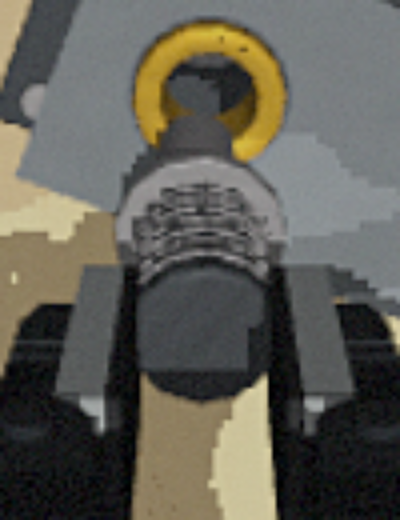

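The pin is centred to about 0.5 mm and nearly upright. Next I'll place it in the free hole.

```bash
cat >> h.py <<'E'
def o():
    s=get_obs();print('t %.2f'%s['t'],np.round(s['tcp_pos'],2),np.round(s['ee_rot'],2),'w',round(s['grip_width'],1),'gf',round(float(s['grip_force']),1),'F',np.round(s['wrist_force'],1));return s
D=[180,0,90]
def trim(T,cmd,speed=30):
    e=np.array(T)-np.array(get_obs()['tcp_pos']);cmd=np.array(cmd)+e;move_l(cmd.tolist(),speed=speed);return cmd
E
python3 - <<'E'
from h import *
T=np.array([496.9,-186,180]);goto(T.tolist(),D);wait(.2);o()
c=trim(T,T);wait(.2);o();off=c-T
for z in(150,135,122,113,110):
    move_l([*(T[:2]+off[:2]),z+off[2]],speed=50);s=o()
    if s['wrist_force'][2]>8: print('contact');break
E
```

```text
t 11.85 [ 497.21 -184.98  179.97] [ 1.80e+02 -1.00e-02  9.01e+01] w 16.1 gf 48.9 F [-0.4 -0.4 -2.1]
t 12.30 [ 496.59 -187.01  180.02] [-180.   -0.   90.] w 16.1 gf 48.9 F [ 0.7  0.7 -0.4]
t 13.05 [ 496.49 -187.04  149.96] [-179.97   -0.     90.  ] w 16.5 gf 48.9 F [-1.1  0.8 -1.5]
t 13.50 [ 496.2  -186.81  134.47] [-1.7994e+02 -3.0000e-02  9.0000e+01] w 16.1 gf 49.0 F [-0.3  0.2 -0.1]
t 13.91 [ 496.13 -186.81  121.41] [-1.7993e+02 -3.0000e-02  9.0000e+01] w 16.2 gf 49.0 F [ 0.6 -0.4 -1.2]
t 14.24 [ 496.12 -186.81  112.44] [-1.7994e+02 -3.0000e-02  9.0000e+01] w 16.3 gf 48.9 F [ 0.6  0.  -1.8]
t 14.49 [ 496.56 -187.02  110.  ] [-179.99   -0.     90.  ] w 16.3 gf 49.0 F [-0.6 -0.3 -2.2]
```

```bash
python3 - <<'E'
from h import *
p0=get_obs()['tcp_pos']
move_l([496.8,-186,109.3],speed=20);o()
grip(60);o();move_l([496.8,-186,215],speed=150)
for i in range(4):wait(.05);print(np.round(get_obs()['tcp_pos'],2))
goto([497,-290,205],D);wait(.3);p,im=shot('r2');np.save('pics/r2.npy',np.array(p));o()
cv2.imwrite('pics/m5.png',cv2.resize(im[60:260,220:420,::-1],None,fx=2.9,fy=2.9,interpolation=cv2.INTER_CUBIC))
for n in('pin','probe'):print(n,[(np.round(d['extent'],1).tolist(),round(d['score'],2)) for d in spot_in(n,'wrist')[:2]])
for X in([496.9,-185.5,138],[496.4,-240.5,154],[496.4,-240.5,105]):print(proj('wrist',X,p).round(1))
E
```

```text
t 14.74 [ 496.86 -186.45  109.93] [1.800e+02 5.000e-02 9.001e+01] w 16.8 gf 49.4 F [-1.7 -0.8  3.2]
t 15.23 [ 496.81 -185.92  109.23] [ 1.8e+02 -1.0e-02  9.0e+01] w 60.0 gf 0.0 F [0.6 0.1 0.1]
[ 495.79 -185.49  213.38]
[ 495.75 -185.45  213.24]
[ 495.8  -185.49  213.26]
[ 495.98 -185.58  213.47]
t 17.14 [ 497.25 -289.17  205.23] [1.7998e+02 1.0000e-02 9.0080e+01] w 59.8 gf 0.0 F [-0.   0.3 -0.3]
pin [([321.1, 70.8, 28.9, 36.0], 0.7)]
probe []
[320.4  65.2]
[319.6 139.7]
[319.7 134.6]
```

View pics/m5.png

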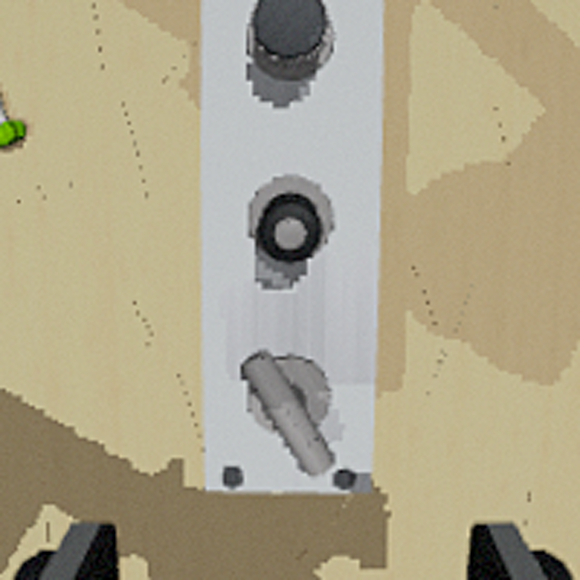

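The pin is seated in the free hole, with its collar flat on the rack. The probe is upright at about (496.7, −241), with its button at pixel (320,141). I'll grasp the probe and carry it high to above the bush.

```bash
python3 - <<'E'
from h import *
goto([496.8,-241,190],D);wait(.15);move_l([496.8,-241,112],speed=90);wait(.2);o()
grip(0,60);wait(.1);o()
move_l([496.8,-241,150],speed=60);move_l([496.8,-241,260],speed=130);o()
move_l([492.2,212.3,260],speed=160);wait(.2);move_l([492.2,212.3,230],speed=60);wait(.5);s=o()
p,im=shot('pb');np.save('pics/pb.npy',np.array(p))
a=cv2.resize(im[120:300,220:420,::-1],(400,360),interpolation=cv2.INTER_CUBIC)
u,v=proj('side',[492,212,150]).astype(int);b=get_image('side')[v-60:v+60,u-67:u+66,::-1]
u,v=proj('scene',[492,212,150]).astype(int);c=get_image('scene')[v-60:v+60,u-67:u+66,::-1]
cv2.imwrite('pics/m6.png',np.hstack([a,np.vstack([cv2.resize(q,(200,180),interpolation=cv2.INTER_CUBIC) for q in(b,c)])]))
E
```

```text
t 18.93 [ 497.36 -241.35  112.87] [1.7992e+02 5.0000e-02 9.0000e+01] w 60.1 gf 0.0 F [0.6 0.1 1. ]
t 19.52 [ 496.86 -241.13  112.3 ] [1.7999e+02 1.0000e-02 9.0000e+01] w 13.0 gf 58.5 F [-0.   0.3  1.6]
t 21.30 [ 496.12 -240.59  258.72] [-1.7989e+02 -7.0000e-02  9.0000e+01] w 13.2 gf 58.5 F [ 0.1 -0.5 -1.3]
t 25.63 [492.26 212.32 230.15] [179.99  -0.    90.  ] w 13.3 gf 58.5 F [ 0.1 -0.  -1.2]
```

View pics/m6.png

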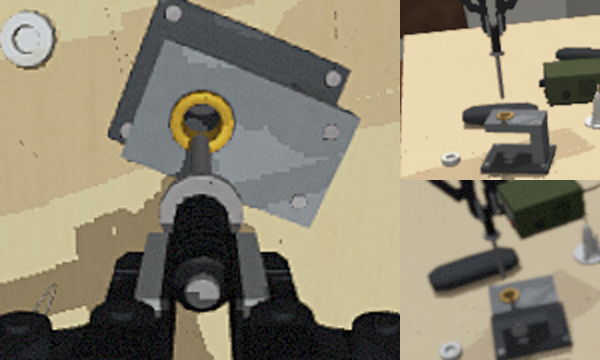

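The probe hangs upright under the gripper, with its tip near crop (200,140) and the bush ring at (202,120). I'll lower it until the tip is just above the rim and compare rod and bore at the same depth.

```bash
python3 - <<'E'
from h import *
move_l([492.2,212.3,204],speed=50);wait(.6);s=o()
p,im=shot('pt');np.save('pics/pt.npy',np.array(p))
hsv=cv2.cvtColor(im,cv2.COLOR_RGB2HSV)
m=((hsv[...,0]>14)&(hsv[...,0]<34)&(hsv[...,1]>110));
c=proj('wrist',[492.2,212.5,100],p);print('pred bush',c.round(1),'tip pred',proj('wrist',[s['tcp_pos'][0],s['tcp_pos'][1],s['tcp_pos'][2]-97.3],p).round(1))
u,v=c.astype(int);w=np.zeros_like(m);w[v-34:v+34,u-30:u+31]=1;m&=w>0
ys,xs=np.nonzero(m);print('mask',xs.min(),xs.max(),ys.min(),ys.max())
hull=cv2.convexHull(np.c_[xs,ys].astype(np.float32))[:,0]
X=np.array([at('wrist',q,100,p)[:2] for q in hull if q[1]<v+2])
f=ls(lambda q:np.hypot(*(X-q[:2]).T)-16,[492,212],loss='soft_l1').x;print('bush',f.round(2))
x0,y0=u-25,v-28
a=cv2.resize(im[y0:y0+75,x0:x0+50,::-1],(400,600),interpolation=cv2.INTER_CUBIC)
u,v=proj('side',[492,212,110]).astype(int);b=get_image('side');bb=b[v-30:v+30,u-40:u+40,::-1]
cv2.imwrite('pics/side_pt.png',b[:,:,::-1]);print('side org',u-40,v-30)
u,v=proj('scene',[492,212,110]).astype(int);b=get_image('scene');cc=b[v-30:v+30,u-40:u+40,::-1];cv2.imwrite('pics/scene_pt.png',b[:,:,::-1]);print('scene org',u-40,v-30,'wrist org',x0,y0)
cv2.imwrite('pics/m7.png',np.hstack([a,np.vstack([cv2.resize(q,(400,300),interpolation=cv2.INTER_CUBIC) for q in(bb,cc)])]))
for n,X in(('tip',s['tcp_pos']-np.array([0,0,97.3])),('bush',[*f,100])):
    print(n,proj('side',X).round(1),proj('scene',X).round(1))
E
```

```text
t 27.05 [492.19 212.28 204.05] [180.   0.  90.] w 13.0 gf 58.5 F [ 0.1  1.2 -0.8]
pred bush [320.6 188.2] tip pred [320.6 190.3]
mask 304 338 170 220
bush [492.25 213.05]
side org 213 133
scene org 183 134 wrist org 295 160
tip [253.5 164.5] [223.8 164.9]
bush [253.8 166.6] [224.2 166.8]
```

View pics/m7.png

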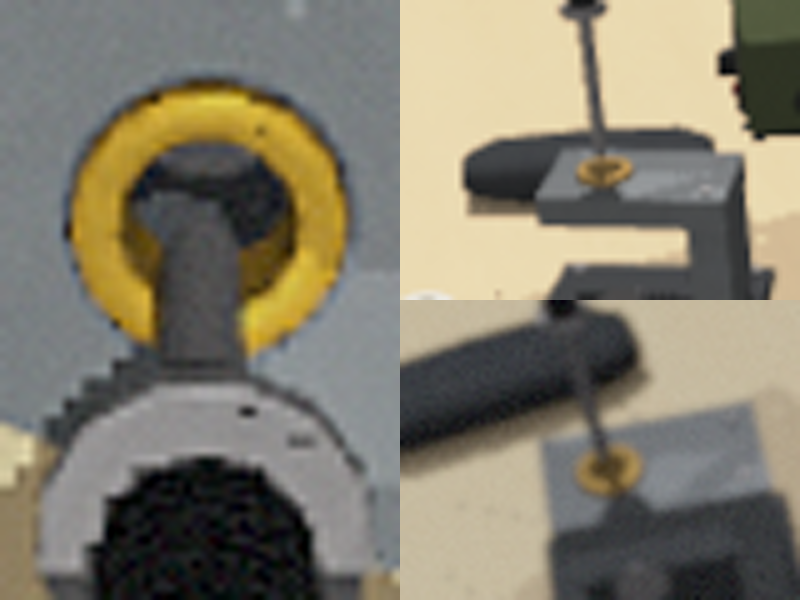

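Left panel: the bore centre is at panel (209.5,230), the rod tip is left of and above the axis at about (199,228), and the collar disc is centred near (205,540). The tip looks off by about −1 mm in x and +2 mm in y. I'll check these against projections.

```bash
python3 - <<'E'
from h import *
p=np.load('pics/pt.npy');t=p[0];org=np.array([295,160])
P=lambda X:((proj('wrist',X,p)-org+.5)*8).round(0)
b=np.array([492.2,212.5]);a=np.linspace(0,2*np.pi,120)
def rim(c,z,R):
    q=np.array([P([c[0]+R*np.cos(i),c[1]+R*np.sin(i),z]) for i in a]);return 'cols',q[:,0].min(),q[:,0].max(),'top',q[:,1].min(),'bot',q[:,1].max()
zc=t[2]-12.3
print('bore rim (obs 122..297 top143)',rim(b,100,10));print('outer (obs 68..350)',rim(b,100,16))
print('pad',rim(b,15,14))
for dx,dy in((0,0),(-1,2)):
    c=t[:2]+[dx,dy];print(dx,dy,'tip',rim(c,zc-85,4),'collar top (obs 38..372 top 378)',rim(c,zc+5,13),'bot',rim(c,zc,13)[4])
im=cv2.cvtColor(cv2.imread('pics/pt.png'),cv2.COLOR_BGR2GRAY)
print(im[180:206,308:334])
E
```

```text
bore rim (obs 122..297 top143) ('cols', np.float64(120.0), np.float64(298.0), 'top', np.float64(142.0), 'bot', np.float64(315.0))
outer (obs 68..350) ('cols', np.float64(67.0), np.float64(351.0), 'top', np.float64(89.0), 'bot', np.float64(365.0))
pad ('cols', np.float64(112.0), np.float64(304.0), 'top', np.float64(-8.0), 'bot', np.float64(180.0))
0 0 tip ('cols', np.float64(173.0), np.float64(245.0), 'top', np.float64(211.0), 'bot', np.float64(281.0)) collar top (obs 38..372 top 378) ('cols', np.float64(38.0), np.float64(384.0), 'top', np.float64(383.0), 'bot', np.float64(704.0)) bot 362.0
-1 2 tip ('cols', np.float64(163.0), np.float64(236.0), 'top', np.float64(193.0), 'bot', np.float64(264.0)) collar top (obs 38..372 top 378) ('cols', np.float64(24.0), np.float64(371.0), 'top', np.float64(357.0), 'bot', np.float64(681.0)) bot 337.0
[[151 151 145 144 125  82  44  63  67  74  85  84  83  76  78  85  77  67
   64  39  87 128 143 142 147 150]
 [147 147 143 135  96  23  27  32  52  61  70  72  68  76  77  68  66  46
   39  30  38  91 128 143 146 143]
 [143 144 137 106  45  35  28  32  3
[... 1880 characters left out ...]
72  96 145
  185 180 174 170 167 163 158 124]
 [119  59 129 137 151 144  73  61  61  75  72  80  78  82  83  74  89 140
  185 179 169 165 159 158 147 136]
 [127 113 119 127 141 140  71  50  68  67  78  81  80  77  75  74  90 136
  172 163 163 150 120 122 131 139]
 [130 130 122 107 105 110  73  56  68  66  70  80  79  80  77  70  82 113
  167 156 145 118  94 135 140 143]
 [134 130 133  93  63  74  66  51  68  67  76  77  77  80  81  78  71  94
  156 146 137 124 116 150 146 146]
 [131 122 126  93  60  65  61  57  67  64  73  77  76  77  75  73  75  86
  144 124 136 151 143 146 143 145]
 [130  55  58  59  65  72  65  50  46  47  50  42  50  57  53  65  69  83
  130 125 141 148 147 147 148 145]]
```

The bore fit at (492.2, 212.5) matches to about 0.1 mm. The rod tip's right arc fits a centre at column 319.4, row 190.2, which puts the tip about 1.1 mm low in x and right in y. I'll shift +0.8 mm in x, lower slowly, then check at depth.

```bash
python3 - <<'E'
from h import *
T=[493.0,212.5]
move_l([*T,204],speed=20);wait(.4);o()
move_l([*T,175],speed=30);wait(.3);o()
move_l([*T,142.3],speed=30);wait(.8);o()
p,im=shot('fin');np.save('pics/fin.npy',np.array(p))
g=cv2.cvtColor(im,cv2.COLOR_RGB2GRAY)
print('bore ctr',proj('wrist',[492.2,212.5,100],p).round(1),'rod pred at rim',proj('wrist',[*p[0][:2],100],p).round(1))
c=proj('wrist',[492.2,212.5,100],p).astype(int);print(c);
hsv=cv2.cvtColor(im,cv2.COLOR_RGB2HSV)
print(g[c[1]-22:c[1]+14:2,c[0]-24:c[0]+25:1].tolist().__repr__().replace('], [','\n'))
print((((hsv[...,0]>14)&(hsv[...,0]<34)&(hsv[...,1]>110))[c[1]-24:c[1]+16,c[0]-26:c[0]+27]).astype(int).tolist().__repr__().replace('], [','\n').replace(', ',''))
for n in('side','scene'):cv2.imwrite(f'pics/{n}_fin.png',get_image(n)[:,:,::-1])
E
```

```text
t 27.85 [492.98 212.5  204.01] [-180.    0.   90.] w 13.5 gf 58.5 F [-0.3  0.4 -0.9]
t 29.27 [493.1  212.52 175.16] [ 1.7998e+02 -1.0000e-02  9.0000e+01] w 12.9 gf 58.5 F [ 0.2 -0.  -0.4]
t 31.31 [492.99 212.49 142.27] [-180.   -0.   90.] w 13.1 gf 58.5 F [ 1.   1.1 -0.6]
bore ctr [319.7 209.8] rod pred at rim [320.8 209.8]
[319 209]
[[126, 123, 125, 127, 122, 124, 122, 125, 125, 119, 120, 124, 124, 124, 123, 107, 98, 95, 75, 45, 52, 58, 53, 60, 62, 56, 75, 74, 69, 54, 58, 73, 81, 99, 110, 121, 126, 126, 125, 127, 126, 127, 124, 123, 122, 121, 125, 124, 121
126, 122, 129, 122, 124, 125, 118, 124, 124, 123, 131, 119, 102, 79, 75, 73, 71, 95, 127, 149, 146, 147, 145, 158, 169, 171, 172, 172, 173, 163, 124, 88, 71, 71, 72, 64, 43, 91, 111, 123, 126, 123, 127, 124, 124, 123, 127, 126, 120
125, 119, 124, 127, 125, 119, 123, 123, 116, 102, 83, 71, 65, 83, 113, 141, 154, 161, 164, 167, 168, 167, 168, 170, 172, 172, 171, 168, 170, 173, 173, 173, 171, 164, 156, 134, 108, 88, 76, 82, 100, 117, 127, 126, 126, 123, 126, 120, 123
124, 122, 124, 121, 123, 121, 115, 104, 81, 82, 86, 115, 143, 158, 
[... 4794 characters left out ...]
00011111100000000000000000000000000000001111110000
00000011111000000000000000000000000000000000111100000
00000011111000000000000000000000000000000000111100000
00000011110000000000000000000000000000000000011100000
00000001110000000000000000000000000000000000001100000
00000001100000000000000000000000000000000000000000000
00000000000000000000000000000000000000000000000000000
00000000000000000000000000000000000000000000000000000
00000000000000000000000000000000000000000000000000000
00000000000000000000000000000000000000000000000000000
00000000000000000000000000000000000000000000000000000
00000000000000000000000000000001000000000000000000000
00000000000000000000010000000000000000000000000000000]]
```

```bash
python3 - <<'E'
from h import *
wait(.3);o();print(sign_off())
E
```

```text
t 31.76 [492.99 212.51 142.3 ] [180.  -0.  90.] w 13.2 gf 58.5 F [-0.2 -0.3  0.1]
the job is handed in; nothing more can be done
None
```

I handed the job in at about 32 s: the pin is seated in the free hole, and the gripped probe hangs about 30 mm below the bush, centred in x by the last image; its y centring (about 1 mm) and freedom from contact are estimates, and sign-off returned no verdict.

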